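# Lay out the snack station on its matching pads

## Robot

A 6-joint arm with a two-finger parallel gripper is mounted at the origin on the work surface. World frame = base frame: x ahead of the robot, y to its left, z up, the work surface at z = 0. Lengths are in m, angles in rad, forces in N, time in s.
With the tool pointing down it reaches from about 0.4 to 0.825 m from the base axis. Payload 7 kg.
Tool frame: the origin (TCP) lies on the centre line of the jaws, within the pads' length; the fingertips stand 11 mm ahead of it and the grasp point (between the pads) lies 8 mm behind it; z points along the fingers, y is the line along which they close (so a half turn about z gives the same grasp; the last joint's range is limited). The gripper opens to 85 mm and grips with 20 to 120 N. Pads are 22 mm wide; open, the fingers measure 114 mm over their backs; the gripper's body (76 mm by 85 mm) begins 54 mm behind the grasp point. The pads swing forward as they close: fully open they stand 13 mm farther back than shut.
Start: joints at [-0.85, 0.359, 0.012, 0, -1.224, -0.288], TCP at [0.283, -0.613, 0.242] pointing down, gripper open.
Joint ranges: [-3.07, 3.07], [-1.43, 2.12], [-1.02, 1.25], [-3.03, 1.67], [-3.05, -0], [-3.03, 3.03]. Speed limits (rad/s): [2.39, 2.39, 3.01, 3.14, 3.14, 3.14].

## Interface

Orientations are given as a rotation vector (axis times angle).
In Python, from plant import env gives the robot as it stands.
- The arm moves only by the tool jog_arm, never from a script. Its arguments are lists of equal length, an entry for each row: "delta_pos": the shift along the tool's x, y, z in mm, a list of three; "turn": the turn, a rotation vector about the tool's x, y, z in rad, a list of three; "claw": the closure in counts, from 0 (fully open) to 255 (shut). A call has 1 to 5 rows; each row is the pose to reach, as a shift and turn from the pose commanded when the call began, along the tool's axes at that moment; what a row does not reach only later rows make up. A row lasts 1/12 s, in which the tool goes at most 41.7 mm and 7.16 degrees, less where a joint would pass 70% of its speed; a pose out of reach is approached as far as the arm can. A call with a gripper value outside its range is refused whole. The fingers move at their own pace and stop on an object; "squeeze" is the grip in N (left out, the last holds). Time passes only in rows, so rows that repeat a pose let the fingers close. It gives the time, the measured TCP pose, the force, the opening and the grip force at its end, in the units of the state.
- env.get_state(): the state, without advancing time (a new reading comes with each control period).
- env.snapshot(name): name is "scene" or "side" or "wrist"; returns a dict with "frame" (384x512x3 uint8, red, green, blue), "fx", "fy", "cx", "cy" (pixels), "eye" and "rotation" of the camera in the world; the wrist camera has in their place "tool_from_camera" (4x4, takes a point from camera to tool coordinates, whose origin is the TCP and whose axes are the flange's). Camera axes: x right, y down, z forward; pixel columns grow to the right and rows downward; lengths in m; the calibration is good to about 2 mm. A picture is of the moment at which its call begins: read the wrist's pose just before it. There is no depth.
- env.job_done(): hands the job in; it is judged then, once.
The state is a dict: "time_s": time; "joint_pos": joint angles; "joint_vel": joint speeds; "tau": joint torques, N m; "tcp_pos": TCP position; "eef_rot": TCP orientation; "ft_force": force on the tool from outside, world axes, zero at the start; "ft_torque": the same for the moment, N m; "gripper_width": finger opening in m; "finger_force": force on a finger pad.
Only numpy, scipy, OpenCV 4.12 (cv2) and the standard library are available. Lean on these libraries where they do the work, as an engineer would, in place of code of your own. Each camera call takes 0.05 s, during which the arm holds its last target. There are 200 camera calls.

## Task

Lay out the snack station: stand the coral cup and the teal cup upright, each centred on the round pad of its own colour, stand the canister centred on the square pad with its sides squared up to it, and lay the teaspoon along the middle of the spoon pad, its bowl on the round end of the drawn spoon. Leave the blue bowl where it stands, and let go of everything at the end.

Things in the scene. Friction and masses are not known exactly. Their poses are not given: they have to be found in the camera images.
- coral_cup: Coral-pink open plastic snack cup standing upright, round, 80 mm tall, 58 mm across at the foot and 64 mm at the rim, wall 3 mm, about 60 g. Origin: centre of its underside; z up.
- teal_cup: Teal (blue-green) open plastic snack cup, same shape and size as the coral one. Origin: centre of its underside; z up.
- canister: Clear acrylic canister standing upright: square body 62 x 62 mm, 82 mm tall, with a round white twist cap 54 mm across and 30 mm tall centred on top (112 mm in all; a dark look-only collar 58 mm across and 3 mm tall runs round the foot of the cap). The cap is screwed tight and does not turn on the body, so the canister can be lifted and turned by it; about 0.22 kg. Origin: centre of its underside; x and y run square to the body's sides, z up.
- teaspoon: Steel teaspoon lying on its back, 126 mm long (from x = -65 to +61 mm), along its own x: the handle points to -x, the round bowl (36 mm across, 10 mm high, centred at x = +43 mm) to +x. Around the origin the handle is a straight bar 10 mm wide whose underside is about 5 mm and top about 10 mm above the surface it lies on; about 35 g, balanced within about 10 mm of the origin. Origin: at the middle of the length, at the height of the underside.
- coral_pad: Round coral-pink silicone pad, 96 mm across, 4 mm thick, fixed to the counter, with a cream ring outline. Origin: centre of its underside.
- teal_pad: Round teal silicone pad, 96 mm across, 4 mm thick, fixed to the counter, with a cream ring outline. Origin: centre of its underside.
- square_pad: Square dark slate-grey silicone pad, 90 x 90 mm, 4 mm thick, fixed to the counter, with a cream square outline. Origin: centre of its underside; x and y run along its sides.
- spoon_pad: Long navy-blue silicone pad, 150 x 46 mm, 4 mm thick, fixed to the counter, with a cream spoon silhouette. Origin: centre of its underside; x runs along the length, towards the round end of the silhouette.
- bowl: Blue ceramic bowl, open, 110 mm across the rim, 52 mm tall, loose; not part of the job, to be left where it stands. Origin: centre of its underside.
- spoon_bowl (a point): Point on the teaspoon: the middle of its round bowl, 43 mm from the spoon's origin along its +x, 2 mm above the underside. On the spoon pad it belongs on the +x half, over the round end of the silhouette (43 mm from the pad's centre).
Not all that is in view belongs to the job. Several things look just like the teaspoon: the one meant starts farthest from the robot's base.

How it is judged:
At the end, for the whole second after the job is handed in: Cups, canister and teaspoon rest still and released on their own pads, centres within 13 mm, upright (spoon face up); canister sides and spoon within 0.22 rad of the pad's axes, spoon bowl at the silhouette's round end; blue bowl upright within 20 mm of its start (horizontal distance between coral_cup and coral_pad below 0.013 m and z of coral_cup in the frame of coral_pad between 0.001 and 0.009 m and angle between each of coral_cup, teal_cup, canister, teaspoon, bowl's own z axis and vertical below 0.15 rad and linear speed of each of coral_cup, teal_cup, canister, teaspoon below 0.02 m/s and angular speed of each of coral_cup, teal_cup, canister, teaspoon below 0.2 rad/s and horizontal distance between teal_cup and teal_pad below 0.013 m and z of teal_cup in the frame of teal_pad between 0.001 and 0.009 m and horizontal distance between canister and square_pad below 0.013 m and z of canister in the frame of square_pad between 0.001 and 0.009 m and horizontal distance between teaspoon and spoon_pad below 0.013 m and z of teaspoon in the frame of spoon_pad between 0.001 and 0.009 m and (angle between the x axis of canister and the x axis of square_pad, either way round below 0.22 rad or angle between the x axis of canister and the y axis of square_pad, either way round below 0.22 rad) and angle between the x axis of teaspoon and the x axis of spoon_pad, either way round below 0.22 rad and x of spoon_bowl in the frame of spoon_pad above 0.02 m and distance of bowl from where it was at the start of the episode below 0.02 m); the robot touches nothing.
It fails at once if the blue bowl is pushed away or tipped (distance of bowl from where it was at the start of the episode above 0.02 m or angle between bowl's own z axis and vertical above 0.4 rad).
It also fails if it takes over 109 s, if anything falls off the work surface, if the arm or the gripper's body presses on something with over 40 N, if the wrist force passes 120 N, or if a joint passes its speed limit or range.

## Working session

There is one attempt and no reset: what is moved stays moved. The work goes in short steps, Python scripts to look and compute and a tool call to move; the robot and the scene stay as the last step left them, time stands still between calls to the robot, and variables do not carry over. Pictures are saved under pics/ and viewed, at most 14 in all, crops included, and the job is handed in when it is done.

Besides the shell and the picture viewer there is one more tool, called after "Request:" as name(argument=value, ...) on one line, values as JSON. jog_arm: Moves the arm, as the interface text tells. Its arguments: {"type":"object","properties":{"delta_pos":{"type":"array"},"turn":{"type":"array"},"claw":{"type":"array"},"squeeze":{"type":"number"}},"required":["delta_pos","turn","claw"]}

```bash
mkdir -p pics; ls; python3 - <<'E'
from plant import env
import cv2,pickle
s=env.get_state();print(s)
d={}
for n in("scene","side","wrist"):
    r=env.snapshot(n);d[n]=r
    cv2.imwrite(f"pics/{n}0.png",r["frame"][:,:,::-1]);print(n,{k:v for k,v in r.items() if k!="frame"})
pickle.dump((s,d),open("d0.pkl","wb"))
import numpy as np
cv2.imwrite("pics/both0.png",cv2.resize(np.vstack([d["scene"]["frame"],d["side"]["frame"]])[:,:,::-1],(400,600)))
E
```

```text
pics
{'time_s': 0.0, 'joint_pos': array([-8.49885337e-01,  3.59353456e-01,  1.10382802e-02, -3.16135208e-04,
       -1.22408212e+00, -2.88095975e-01]), 'joint_vel': array([-0.00090524,  0.00030546, -0.00144895, -0.00138473, -0.00076834,
        0.00018775]), 'tau': array([-9.89604923e-04, -5.83319128e+01,  2.93411243e+01,  6.93662167e+00,
       -6.10433970e-03,  1.73073170e-05]), 'tcp_pos': array([ 0.28288237, -0.61235215,  0.24138245]), 'eef_rot': array([ 6.74294414e-01, -3.06784915e+00, -2.42678399e-03]), 'ft_force': array([-0.19172984, -0.23633539, -0.00595063]), 'ft_torque': array([-0.00617041, -0.03460276, -0.00330307]), 'finger_force': 0.0, 'gripper_width': 0.08564303635985214}
scene {'fx': 385.2823795504435, 'fy': 385.2823795504435, 'cx': 253.74267504587058, 'cy': 189.32021776168727, 'eye': array([1.04704785, 0.51839217, 0.79513846]), 'rotation': array([-1.07654411, -2.38281035,  1.04445693])}
side {'fx': 470.75713042753443, 'fy': 470.75713042753443, 'cx': 252.7908215725334, 'cy': 190.09165762168902, 'eye': array([-0.01819772,  0.77213139,  0.89156917]), 'rotation': array([-0.699394  ,  2.58684831, -1.13572973])}
wrist {'fx': 268.39758279442685, 'fy': 268.39758279442685, 'cx': 255.01252951749058, 'cy': 194.35984918142208, 'tool_from_camera': array([[ 2.27384480e-04, -9.49069307e-01, -3.15067292e-01,
         8.21744470e-02],
       [ 9.99999974e-01,  2.04460616e-04,  1.05809711e-04,
        -1.80707950e-03],
       [-3.60018965e-05, -3.15067308e-01,  9.49069328e-01,
        -1.31486931e-01],
       [ 0.00000000e+00,  0.00000000e+00,  0.00000000e+00,
         1.00000000e+00]])}
```

View pics/scene0.png

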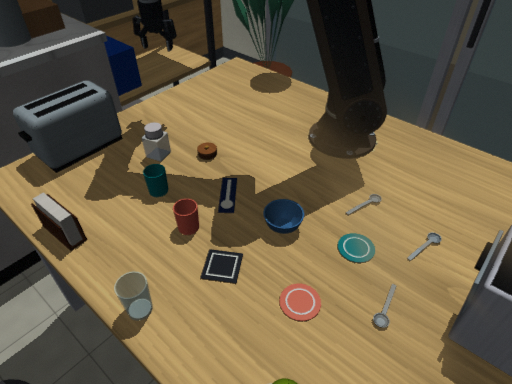

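View pics/side0.png

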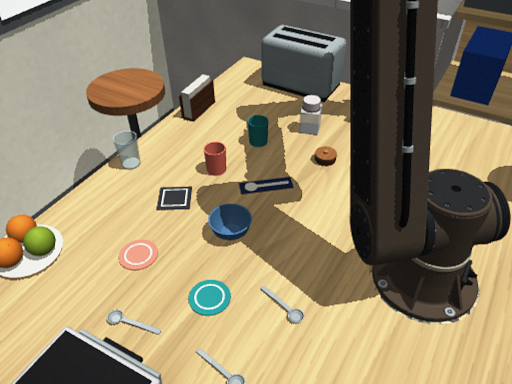

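The scene picture shows the canister (156,142), teal cup (156,180), coral cup (186,217), spoon pad (228,194), bowl (284,216), square pad (222,265), coral pad (300,301) and teal pad (356,248). There are three loose spoons, at (365,204), (425,246) and (385,306). The side picture shows the same things.

```bash
cat > h.py <<'E'
import numpy as np,cv2
from scipy.spatial.transform import Rotation as R
def cam(s,r):
    if "eye" in r: return np.array(r["eye"]),R.from_rotvec(r["rotation"]).as_matrix()
    T=np.eye(4);T[:3,:3]=R.from_rotvec(s["eef_rot"]).as_matrix();T[:3,3]=s["tcp_pos"]
    T=T@r["tool_from_camera"];return T[:3,3],T[:3,:3]
def ray(s,r,uv):
    e,M=cam(s,r);uv=np.atleast_2d(np.asarray(uv,float))
    d=np.c_[(uv[:,0]-r["cx"])/r["fx"],(uv[:,1]-r["cy"])/r["fy"],np.ones(len(uv))]@M.T
    return e,d/np.linalg.norm(d,axis=1,keepdims=True)
def plane(s,r,uv,z):
    e,d=ray(s,r,uv);return e+d*((z-e[2])/d[:,2:])
def tri(*views):  # (s,r,uv) each: least squares point and miss distance
    A=np.zeros((3,3));b=np.zeros(3);L=[]
    for v in views:
        e,d=ray(*v);d=d[0];P=np.eye(3)-np.outer(d,d);A+=P;b+=P@e;L.append((P,e))
    x=np.linalg.solve(A,b);return x,max(np.linalg.norm(P@(x-e)) for P,e in L)
def proj(s,r,p):
    e,M=cam(s,r);c=(np.atleast_2d(p)-e)@M
    return np.c_[c[:,0]/c[:,2]*r["fx"]+r["cx"],c[:,1]/c[:,2]*r["fy"]+r["cy"]]
def blob(frame,lo,hi,near=None,minarea=30):
    h=cv2.cvtColor(frame,cv2.COLOR_RGB2HSV)
    m=cv2.inRange(h,np.array(lo),np.array(hi)) if lo[0]<=hi[0] else cv2.inRange(h,np.array((0,)+tuple(lo[1:])),np.array(hi))|cv2.inRange(h,np.array(lo),np.array((180,)+tuple(hi[1:])))
    c=[k for k in cv2.findContours(m,cv2.RETR_EXTERNAL,cv2.CHAIN_APPROX_NONE)[0] if cv2.contourArea(k)>=minarea]
    if near is not None: c.sort(key=lambda k:-cv2.pointPolygonTest(k,tuple(map(float,near)),True))
    else: c.sort(key=cv2.contourArea,reverse=True)
    return c
def cen(c):
    m=cv2.moments(cv2.convexHull(c));return np.array([m["m10"]/m["m00"],m["m01"]/m["m00"]])
E
python3 - <<'E'
import pickle;from h import *
np.set_printoptions(precision=4,suppress=True)
s,d=pickle.load(open("d0.pkl","rb"))
C={"coral_pad":((170,60,60),(12,255,255),(300,288),(138,243)),"teal_pad":((82,90,60),(97,255,255),(342,248),(196,297)),
"coral_cup":((170,100,50),(12,255,255),(186,222),(215,162)),"teal_cup":((80,80,20),(97,255,255),(156,186),(258,134)),
"bowl":((98,80,20),(118,255,255),(284,222),(230,226)),"spoon_pad":((100,40,15),(130,255,90),(222,200),(272,186)),
"square_pad":((0,0,0),(180,120,60),(205,270),(163,198))}
for n,(lo,hi,a,b) in C.items():
    o=[]
    for v,p in(("scene",a),("side",b)):
        f=d[v]["frame"];k=blob(f,lo,hi,p)
        hs=cv2.cvtColor(f,cv2.COLOR_RGB2HSV)[p[1],p[0]]
        c=k[0];o.append((None,d[v],cen(c)));print(n,v,hs,cv2.boundingRect(c),cen(c))
    print("   ",*tri(*o))
S={"A":((349,212),(378,199),(265,291),(295,316)),"B":((411,258),(434,239),(199,352),(236,380)),"C":((393,288),(381,321),(157,330),(115,317))}
for n,(h1,b1,h2,b2) in S.items():
    B=tri((None,d["scene"],b1),(None,d["side"],b2));H=tri((None,d["scene"],h1),(None,d["side"],h2))
    print(n,"bowl",*B,"handle",*H,"reach",np.hypot(*((B[0]+H[0])[:2]/2)))
f=d["scene"]["frame"][180:340,330:450,::-1]
g=d["side"]["frame"][270:384,90:310,::-1]
cv2.imwrite("pics/crop.png",np.hstack([cv2.resize(f,(440,590)),cv2.resize(g,(340,590))]))
cn=np.vstack([cv2.resize(d["scene"]["frame"][110:170,120:200,::-1],(400,300)),cv2.resize(d["side"]["frame"][85:145,280:360,::-1],(400,300))])
cv2.imwrite("pics/can.png",cn)
E
```

```text
coral_pad scene [  6  53 189] (279, 283, 42, 38) [299.7724 301.6902]
coral_pad side [  8  34 243] (118, 240, 40, 30) [137.74   254.4091]
    [0.6229 0.2798 0.0002] 0.000491005912112568
teal_pad scene [ 91 206 115] (338, 234, 29, 28) [351.5178 247.8035]
teal_pad side [ 87  58 208] (189, 280, 42, 35) [209.2126 297.1006]
    [ 0.4025  0.2877 -0.0073] 0.003192510399707188
coral_cup scene [  4 166  72] (173, 198, 26, 37) [186.2646 215.5501]
coral_cup side [  4 157 120] (204, 142, 22, 34) [214.9022 157.8134]
    [ 0.6388 -0.0881  0.0437] 0.001325063692908251
teal_cup scene [ 91 233  35] (143, 164, 25, 33) [155.725  179.5527]
teal_cup side [ 91 224  50] (248, 115, 20, 32) [257.7338 130.1305]
    [ 0.6006 -0.2687  0.0429] 0.0005994450820867872
bowl scene [105 157  60] (264, 199, 40, 34) [283.3449 215.1595]
bowl side [104 144  90] (208, 204, 43, 36) [229.4976 220.8837]
    [0.4648 0.1043 0.042 ] 0.0004535418254433177
spoon_pad scene [111 135  32] (219, 178, 18, 35) [227.6324 195.1062]
spoon_pad side [112 193  41] (240, 177, 53, 17) [265.6478 185.0692]
    [ 0.4759 -0.0975 -0.0008] 0.0009680375174702596
square_pad scene [107  47  38] (201, 250, 42, 34) [222.1061 266.0874]
square_pad side [ 45   8 188] (128, 114, 16, 25) [134.9287 125.5176]
    [0.7451 0.1367 0.2082] 0.04825819697554753
A bowl [0.2068 0.2513 0.0109] 0.0023276858616394823 handle [ 0.2987  0.2149 -0.0015] 0.0017561420459870102 reach 0.3438373468196576
B bowl [0.2422 0.4335 0.0069] 0.0029684853577314745 handle [0.3393 0.4175 0.0039] 6.474467845753497e-05 reach 0.5153767792751293
C bowl [0.5453 0.4429 0.0046] 0.0002788495057445565 handle [0.4474 0.422  0.0013] 0.0017633860201199958 reach 0.6583514337419526
```

View pics/crop.png

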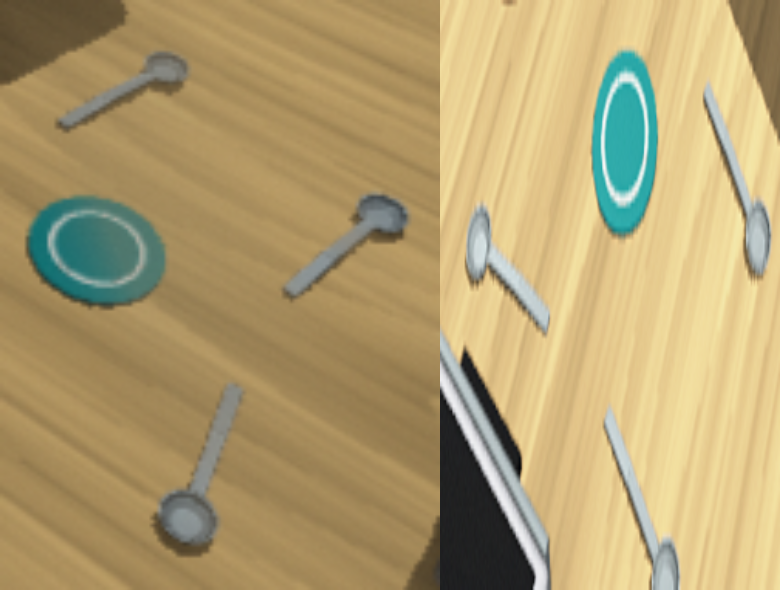

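View pics/wrist0.png

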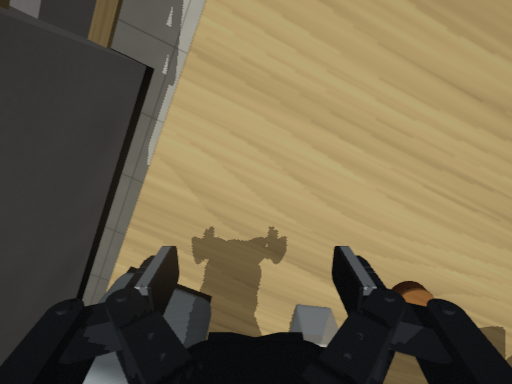

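Three spoons could be the teaspoon: A at scene (365,204), 0.34 m from the base; B at (425,246), 0.52 m; C at (385,306), 0.66 m. C is the farthest, so it is the teaspoon, and the crop confirms it: bowl at scene (381,321), handle end (393,288). The wrist picture shows bare counter, with the canister just visible at (315,320).

```bash
python3 - <<'E'
import pickle;from h import *
np.set_printoptions(precision=4,suppress=True)
s,d=pickle.load(open("d0.pkl","rb"))
def rect(v,c,z=.004):
    w=plane(None,d[v],c[:,0,:],z)[:,:2].astype(np.float32)
    return cv2.minAreaRect(w*1000)
for n,lo,hi,a,b in(("spoon_pad",(100,40,15),(130,255,90),(222,200),(272,186)),("square_pad",(95,20,0),(130,140,70),(205,272),(163,203)),
   ("coral_pad",(170,30,90),(14,255,255),(287,300),(123,254)),("teal_pad",(82,40,60),(97,255,255),(342,248),(196,297))):
    o=[]
    for v,p in(("scene",a),("side",b)):
        c=blob(d[v]["frame"],lo,hi,p,60)[0];print(n,v,rect(v,c),cv2.boundingRect(c));o.append((None,d[v],cen(c)))
    print(n,*tri(*o))
def white(v,p):
    c=blob(d[v]["frame"],(0,0,150),(180,60,255),p,30)[0];print("can",v,cv2.boundingRect(c),cen(c));return(None,d[v],cen(c))
print(*tri(white("scene",(153,128)),white("side",(312,101))))
f=d["scene"]["frame"];g=d["side"]["frame"]
cv2.imwrite("pics/mix.png",np.vstack([np.hstack([cv2.resize(f[110:170,120:200,::-1],(400,300)),cv2.resize(g[85:145,270:350,::-1],(400,300))]),
 np.hstack([cv2.resize(f[170:230,190:270,::-1],(400,300)),cv2.resize(g[155:215,230:310,::-1],(400,300))])]))
E
```

```text
spoon_pad scene ((477.0322265625, -95.42361450195312), (147.4506072998047, 43.574832916259766), 40.1234130859375) (219, 178, 18, 35)
spoon_pad side ((473.7955017089844, -94.62576293945312), (146.743896484375, 44.209930419921875), 40.07987594604492) (240, 177, 53, 17)
spoon_pad [ 0.4759 -0.0975 -0.0008] 0.0009680375174702596
square_pad scene ((670.4713134765625, 73.9666976928711), (87.20189666748047, 86.52615356445312), 32.0728645324707) (202, 250, 41, 33)
square_pad side ((669.1871337890625, 73.34957885742188), (55.8503303527832, 48.630733489990234), 29.622577667236328) (164, 191, 22, 13)
square_pad [0.6703 0.0732 0.0019] 0.0009967342105371166
coral_pad scene ((623.0485229492188, 278.6931457519531), (95.35945129394531, 95.54524230957031), 41.30634307861328) (279, 283, 42, 38)
coral_pad side ((620.7421264648438, 281.5180969238281), (95.73668670654297, 91.86934661865234), 29.89217185974121) (118, 240, 40, 30)
coral_pad [ 0.6228  0.2797 -0.0001] 0.0004942702697771933
teal_pad scene ((401.04034423828125, 294.2718505859375), (88.74249267578125, 92.89490509033203), 41.281715393066406) (338, 234, 37, 28)
teal_pad side ((398.16998291015625, 295.947021484375), (93.9688720703125, 90.94796752929688), 29.93060302734375) (188, 280, 43, 35)
teal_pad [ 0.3992  0.2946 -0.    ] 0.0005865085663411016
can scene (145, 122, 16, 10) [152.3768 126.3881]
can side (303, 95, 18, 10) [311.5264  99.3875]
[ 0.4883 -0.4104  0.111 ] 0.000907656897485459
```

View pics/mix.png

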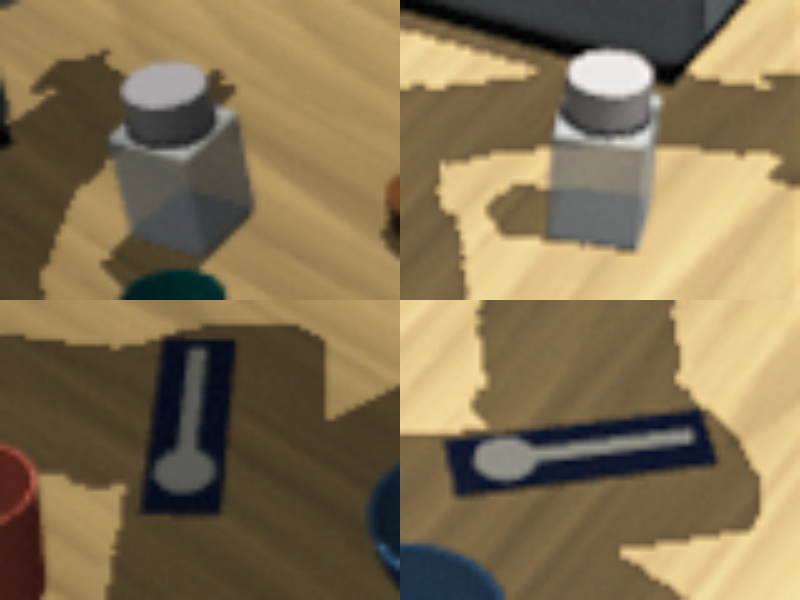

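The mix picture shows the canister square-on to neither view, and the silhouette's round end at scene (227,203) and side (251,181). Next I work out the canister's yaw from its foot corners and move over it.

```bash
python3 - <<'E'
import pickle;from h import *
s,d=pickle.load(open("d0.pkl","rb"))
a=plane(None,d["scene"],[(146.6,156.4),(161,160.6),(170.4,152.4)],0)[:,:2]
b=plane(None,d["side"],[(299.6,133),(317,134.6)],0)[:,:2]
for p,q in((a[0],a[1]),(a[1],a[2]),(b[0],b[1])):
    e=q-p;print(p,q,np.hypot(*e),np.degrees(np.arctan2(e[1],e[0])))
E
```

```text
[ 0.52150939 -0.43202003] [ 0.50393634 -0.37761043] 0.057177059855135506 107.89926218007997
[ 0.50393634 -0.37761043] [ 0.4547182 -0.3889962] 0.05051793222143088 -166.9747389484038
[ 0.50520086 -0.37260397] [ 0.45249885 -0.39198095] 0.0561513049332977 -159.81301229897355
```

Request:
jog_arm(delta_pos=[[-189,68,0],[-189,68,0],[-189,68,0],[-189,68,0],[-189,68,0]], turn=[[0,0,0.433],[0,0,0.433],[0,0,0.433],[0,0,0.433],[0,0,0.433]], claw=[0,0,0,0,0], squeeze=30)

```text
time_s: 0.57
tcp_pos: [0.4271, -0.4701, 0.2421]
eef_rot: [-0.009, -3.141, -0.0]
ft_force: [0.2, -1.8, -0.0]
gripper_width: 0.0849
finger_force: 0.0
```

Request:
jog_arm(delta_pos=[[-62,61,0],[-62,61,0],[-62,61,0],[-62,61,0],[-62,61,0]], turn=[[0,0,0],[0,0,0],[0,0,0],[0,0,0],[0,0,0]], claw=[0,0,0,0,0])

```text
time_s: 0.98
tcp_pos: [0.4882, -0.4104, 0.242]
eef_rot: [0.002, -3.141, -0.0]
ft_force: [-0.5, -0.5, -0.2]
gripper_width: 0.0851
finger_force: 0.0
```

```bash
cat >> h.py <<'E'
def look(name,n="wrist"):
    from plant import env
    import pickle
    s=env.get_state();r=env.snapshot(n);cv2.imwrite(f"pics/{name}.png",r["frame"][:,:,::-1])
    pickle.dump((s,r),open(f"{name}.pkl","wb"));return s,r
E
python3 -c "
from h import *
look('can1')"
```

```text
(no output)
```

View pics/can1.png

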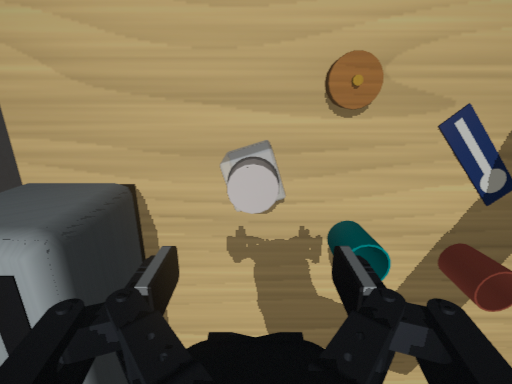

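The canister is in view with its cap at (252,187) and body corners at (222,170), (267,142) and (284,200). The teal cup is at (358,250).

```bash
python3 - <<'E'
import pickle;from h import *
np.set_printoptions(precision=4,suppress=True)
s,r=pickle.load(open("can1.pkl","rb"));s0,d=pickle.load(open("d0.pkl","rb"))
f=r["frame"];h=cv2.cvtColor(f,cv2.COLOR_RGB2HSV)
print([tuple(h[y,x]) for x,y in((252,187),(262,152),(230,172),(278,190))])
c=blob(f,(0,0,150),(180,40,255),(252,190),60)[0]
(x,y),_,_=cv2.fitEllipse(c);print(cv2.boundingRect(c),x,y,plane(s,r,(x,y),.112))
print(tri((s,r,(x,y)),(None,d["scene"],(152.4,126.4)),(None,d["side"],(311.5,99.4))))
p=plane(s,r,[(222,170),(267,142),(284,200)],.082);print(p)
for a,b in((0,1),(1,2)):
  e=p[b]-p[a];print(np.hypot(*e[:2]),np.degrees(np.arctan2(e[1],e[0])))
cv2.imwrite("pics/can1c.png",cv2.resize(f[130:225,210:300,::-1],(540,570),interpolation=cv2.INTER_CUBIC))
E
```

```text
[(np.uint8(9), np.uint8(10), np.uint8(179)), (np.uint8(75), np.uint8(3), np.uint8(161)), (np.uint8(12), np.uint8(17), np.uint8(74)), (np.uint8(13), np.uint8(11), np.uint8(158))]
(220, 149, 65, 65) 252.6178436279297 183.04505920410156 [[ 0.4815 -0.4149  0.112 ]]
(array([ 0.4862, -0.414 ,  0.1082]), np.float64(0.0037332690433428276))
[[ 0.4751 -0.4491  0.082 ]
 [ 0.4442 -0.3996  0.082 ]
 [ 0.5103 -0.379   0.082 ]]
0.05833271254468251 121.91843843394263
0.06923453549074256 17.312306276651075
```

View pics/can1c.png

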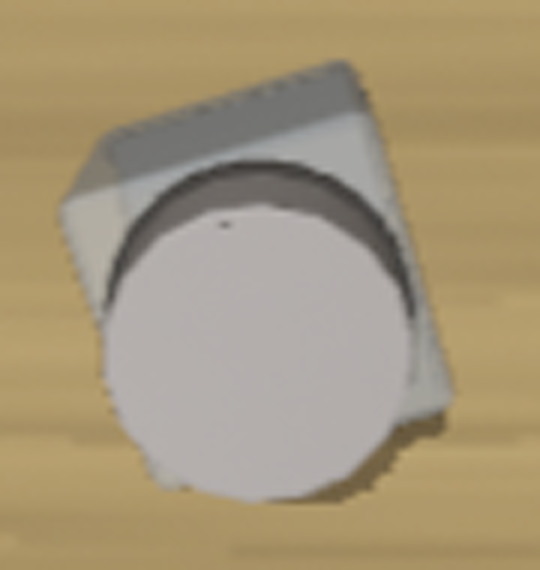

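The crop shows the cap-top centre at about (253,188.7) and the body's top corners at about (220.3,164.2), (271.7,148.7) and (285.3,197.5).

```bash
python3 - <<'E'
import pickle;from h import *
np.set_printoptions(precision=4,suppress=True)
s,r=pickle.load(open("can1.pkl","rb"));s0,d=pickle.load(open("d0.pkl","rb"))
print(plane(s,r,(253,188.7),.112))
print(tri((s,r,(253,188.7)),(None,d["scene"],(152.4,126.4)),(None,d["side"],(311.5,99.4))))
p=plane(s,r,[(220.3,164.2),(271.7,148.7),(285.3,197.5)],.082);print(p,(p[0]+p[2])/2)
for a,b in((0,1),(1,2)):
  e=p[b]-p[a];print(np.hypot(*e[:2]),np.degrees(np.arctan2(e[1],e[0])))
E
```

```text
[[ 0.4875 -0.4145  0.112 ]]
(array([ 0.4882, -0.4132,  0.1094]), np.float64(0.0017744768797308865))
[[ 0.4685 -0.4508  0.082 ]
 [ 0.4514 -0.3944  0.082 ]
 [ 0.5073 -0.3776  0.082 ]] [ 0.4879 -0.4142  0.082 ]
0.05889000670603705 106.9067534584366
0.05834338061798748 16.72251415235684
```

Canister: centre (0.488, -0.414), top measured at 0.109, yaw about 16.7°. I'll square up to it, go down and grip the body.

Request:
jog_arm(delta_pos=[[0,-3.6,0],[0,-3.6,40],[0,-3.6,80],[0,-3.6,90],[0,-3.6,90]], turn=[[0,0,-0.1],[0,0,-0.2],[0,0,-0.29],[0,0,-0.29],[0,0,-0.29]], claw=[0,0,0,0,0])

```text
time_s: 1.45
tcp_pos: [0.4851, -0.4144, 0.149]
eef_rot: [0.445, -3.104, -0.006]
ft_force: [-0.7, 0.8, 0.6]
gripper_width: 0.0855
finger_force: 0.0
```

Request:
jog_arm(delta_pos=[[0,0,30],[0,0,60],[0,0,80],[0,0,95],[0,0,95]], turn=[[0,0,0],[0,0,0],[0,0,0],[0,0,0],[0,0,0]], claw=[0,0,0,0,0])

```text
time_s: 1.87
tcp_pos: [0.4872, -0.4148, 0.0562]
eef_rot: [0.447, -3.107, -0.002]
ft_force: [-0.6, 0.1, 0.1]
gripper_width: 0.0856
finger_force: 0.0
```

Request:
jog_arm(delta_pos=[[0,0,0],[0,0,0],[0,0,0],[0,0,0],[0,0,0]], turn=[[0,0,0],[0,0,0],[0,0,0],[0,0,0],[0,0,0]], claw=[80,140,200,255,255], squeeze=40)

```text
time_s: 2.28
tcp_pos: [0.4894, -0.4152, 0.0601]
eef_rot: [-0.453, 3.106, -0.004]
ft_force: [-0.6, 0.8, 6.4]
gripper_width: 0.0615
finger_force: 45.0
```

Request:
jog_arm(delta_pos=[[0,0,0],[0,0,0],[0,0,-10],[0,0,-30],[0,0,-60]], turn=[[0,0,0],[0,0,0],[0,0,0],[0,0,0],[0,0,0]], claw=[255,255,255,255,255])

```text
time_s: 2.7
tcp_pos: [0.4867, -0.4136, 0.1167]
eef_rot: [0.452, -3.106, -0.004]
ft_force: [0.1, -0.3, -1.9]
gripper_width: 0.0612
finger_force: 43.9
```

Gripped at 61 mm. I'll carry it towards the square pad, turning to the pad's 122° side direction, and stop beside the pad to look.

Request:
jog_arm(delta_pos=[[0,0,-40],[-15,17,-73],[-40,45,-73],[-68,75,-73],[-95,105,-73]], turn=[[0,0,0],[0,0,0],[0,0,0],[0,0,0],[0,0,0]], claw=[255,255,255,255,255])

```text
time_s: 3.12
tcp_pos: [0.5498, -0.2857, 0.1929]
eef_rot: [-0.45, 3.106, -0.002]
ft_force: [1.0, 0.1, -2.7]
gripper_width: 0.0614
finger_force: 44.1
```

Request:
jog_arm(delta_pos=[[-23,25,0],[-46,50,0],[-69,75,0],[-84,93,0],[-95,105,0]], turn=[[0,0,0],[0,0,0],[0,0,0],[0,0,0],[0,0,0]], claw=[255,255,255,255,255])

```text
time_s: 3.53
tcp_pos: [0.6112, -0.1565, 0.1918]
eef_rot: [-0.455, 3.107, -0.0]
ft_force: [-0.1, -0.1, -2.1]
gripper_width: 0.0616
finger_force: 44.1
```

Request:
jog_arm(delta_pos=[[-23,25,0],[-46,50,0],[-69,75,0],[-95,106,0],[-95,106,0]], turn=[[0,0,-0.08],[0,0,-0.16],[0,0,-0.22],[0,0,-0.267],[0,0,-0.267]], claw=[255,255,255,255,255])

```text
time_s: 3.95
tcp_pos: [0.6735, -0.0251, 0.191]
eef_rot: [-0.872, 3.016, 0.0]
ft_force: [0.9, -1.3, -2.0]
gripper_width: 0.0616
finger_force: 44.0
```

```bash
python3 - <<'E'
from h import *
s,r=look('sq1');print(s["tcp_pos"],s["eef_rot"],s["gripper_width"])
from plant import env
E
```

```text
[ 0.6735312  -0.02506429  0.19095889] [-8.71991631e-01  3.01579268e+00  2.33135268e-04] 0.061639879257049904
```

View pics/sq1.png

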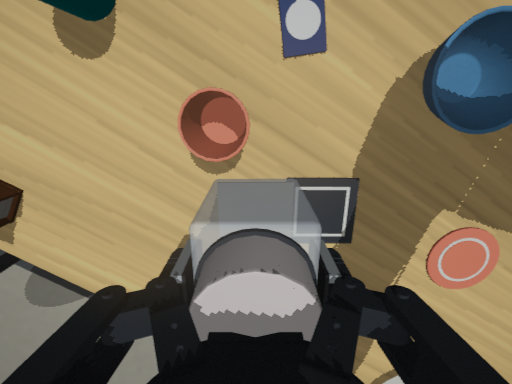

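The held canister is squared up between the jaws. The square pad's corner shows at (358,178), its right edge runs to (352,243), and the coral cup is at (214,124).

```bash
python3 - <<'E'
import pickle;from h import *
np.set_printoptions(precision=4,suppress=True)
s,r=pickle.load(open("sq1.pkl","rb"));s0,d=pickle.load(open("d0.pkl","rb"))
p=plane(s,r,[(287,178),(358,178),(352,243)],.004);print(p)
for a,b in((0,1),(1,2)):
  e=p[b]-p[a];print(np.hypot(*e[:2]),np.degrees(np.arctan2(e[1],e[0])))
# cream outline: outer corner quads in the fixed views
for v,q in(("scene",(222,265)),("side",(175,197))):
    c=blob(d[v]["frame"],(95,20,0),(130,140,70),None,60)
    f=d[v]["frame"];g=cv2.cvtColor(f,cv2.COLOR_RGB2GRAY)
    m=(g<75).astype(np.uint8)*255
    k=sorted([k for k in cv2.findContours(m,cv2.RETR_EXTERNAL,cv2.CHAIN_APPROX_NONE)[0] if cv2.pointPolygonTest(cv2.convexHull(k),q,False)>0],key=cv2.contourArea)
    for kk in k[:1]:
        w=plane(None,d[v],kk[:,0,:],.004)[:,:2].astype(np.float32)*1000;print(v,cv2.minAreaRect(w),cv2.boundingRect(kk))
# grasped canister yaw, coral cup rim
y=R.from_rotvec(s["eef_rot"]).as_matrix();print(y)
c=blob(r["frame"],(170,80,50),(12,255,255),(185,125),60)[0];print(plane(s,r,cv2.fitEllipse(c)[0],.08),cv2.fitEllipse(c))
c=blob(r["frame"],(170,60,90),(14,255,255),(435,260),60)[0];print("coral pad",plane(s,r,cen(c),.004))
E
```

```text
[[0.6557 0.008  0.004 ]
 [0.6093 0.0816 0.004 ]
 [0.6833 0.1318 0.004 ]]
0.08698675212369447 122.27164005285705
0.08943960670624045 34.121126388531486
scene ((671.4210815429688, 74.24491119384766), (91.88490295410156, 89.1838150024414), 32.491920471191406) (201, 250, 42, 34)
side ((667.4124755859375, 75.59925842285156), (87.0290298461914, 88.41598510742188), 32.020843505859375) (157, 187, 35, 23)
[[-0.8457 -0.5337  0.0021]
 [-0.5337  0.8457  0.0008]
 [-0.0022 -0.0005 -1.    ]]
[[ 0.6377 -0.0929  0.08  ]] ((213.2191162109375, 124.12847137451172), (69.99491119384766, 74.47903442382812), 152.9690704345703)
coral pad [[0.6209 0.2725 0.004 ]]
```

Square pad: centre (0.6695, 0.073), 32.3°. The three views agree within a few mm.

Request:
jog_arm(delta_pos=[[-18,29,0],[-36,58,0],[-55,87,20],[-55,87,50],[-55,87,80]], turn=[[0,0,0],[0,0,0],[0,0,0],[0,0,0],[0,0,0]], claw=[255,255,255,255,255])

```text
time_s: 4.42
tcp_pos: [0.6724, 0.0743, 0.1115]
eef_rot: [-0.864, 3.017, 0.001]
ft_force: [0.1, -0.5, -3.6]
gripper_width: 0.0613
finger_force: 44.2
```

Request:
jog_arm(delta_pos=[[0,0,0],[0,0,0],[0,0,0],[0,0,0]], turn=[[0,0,0],[0,0,0],[0,0,0],[0,0,0]], claw=[255,255,255,255])

```text
time_s: 4.75
tcp_pos: [0.6732, 0.0723, 0.113]
eef_rot: [-0.861, 3.017, -0.0]
ft_force: [-0.1, -0.6, -2.5]
gripper_width: 0.0616
finger_force: 44.2
```

Request:
jog_arm(delta_pos=[[2.5,1.6,20],[2.5,1.6,36],[2.5,1.6,43],[2.5,1.6,45],[2.5,1.6,45]], turn=[[0,0,0],[0,0,0],[0,0,0],[0,0,0],[0,0,0]], claw=[255,255,255,255,255])

```text
time_s: 5.17
tcp_pos: [0.6693, 0.0726, 0.0661]
eef_rot: [-0.863, 3.02, -0.0]
ft_force: [-0.4, 0.7, -2.1]
gripper_width: 0.0613
finger_force: 44.3
```

Request:
jog_arm(delta_pos=[[0,0,1.5],[0,0,3],[0,0,3],[0,0,3]], turn=[[0,0,0],[0,0,0],[0,0,0],[0,0,0]], claw=[255,255,255,255])

```text
time_s: 5.5
tcp_pos: [0.6698, 0.0731, 0.0642]
eef_rot: [-0.863, 3.018, -0.0]
ft_force: [-0.4, -0.3, 5.9]
gripper_width: 0.061
finger_force: 45.2
```

Canister touching down (+8 N). I'll release, rise and hover over the coral cup, then look.

Request:
jog_arm(delta_pos=[[0,0,0],[0,0,0],[0,0,0],[0,0,0],[0,0,-15]], turn=[[0,0,0],[0,0,0],[0,0,0],[0,0,0],[0,0,0]], claw=[0,0,0,0,0])

```text
time_s: 5.92
tcp_pos: [0.6668, 0.0724, 0.0743]
eef_rot: [0.861, -3.016, -0.0]
ft_force: [-0.7, -0.6, -0.4]
gripper_width: 0.0853
finger_force: 0.0
```

Request:
jog_arm(delta_pos=[[0,0,-30],[0,0,-70],[0,0,-110],[5,-5,-135],[30,-35,-135]], turn=[[0,0,0],[0,0,0],[0,0,0],[0,0,0],[0,0,0]], claw=[0,0,0,0,0])

```text
time_s: 6.33
tcp_pos: [0.6657, 0.031, 0.2194]
eef_rot: [-0.868, 3.008, -0.002]
ft_force: [1.0, -1.3, 0.3]
gripper_width: 0.0856
finger_force: 0.0
```

Request:
jog_arm(delta_pos=[[25,-27,0],[50,-54,0],[84,-87,0],[84,-87,0],[84,-87,0]], turn=[[0,0,0],[0,0,0],[0,0,0],[0,0,0],[0,0,0]], claw=[0,0,0,0,0])

```text
time_s: 6.75
tcp_pos: [0.6355, -0.0936, 0.2124]
eef_rot: [0.858, -3.022, 0.0]
ft_force: [-0.2, 0.2, 0.5]
gripper_width: 0.0857
finger_force: 0.0
```

```bash
python3 - <<'E'
from h import *
np.set_printoptions(precision=4,suppress=True)
import pickle
s,r=look('cc1');print(s["tcp_pos"],s["eef_rot"],s["gripper_width"])
s1,r1=pickle.load(open("sq1.pkl","rb"))
c=blob(r["frame"],(170,80,40),(12,255,255),None,60)
for k in c[:4]: print(cv2.contourArea(k),cv2.boundingRect(k),plane(s,r,cv2.fitEllipse(k)[0],.08),plane(s,r,cen(k),.004))
# rim height from two wrist places
h=cv2.fitEllipse(c[0])[0]
print(tri((s,r,h),(s1,r1,(213.2,124.1))))
for n,q in(("sc2","scene"),("si2","side")): look(n,q)
E
```

```text
[ 0.6355 -0.0936  0.2124] [ 0.8581 -3.022   0.0001] 0.08565590814461833
3066.5 (226, 153, 61, 68) [[ 0.6345 -0.0952  0.08  ]] [[ 0.6541 -0.0828  0.004 ]]
2265.5 (0, 202, 63, 70) [[ 0.8186 -0.2828  0.08  ]] [[ 0.8892 -0.3222  0.004 ]]
994.0 (435, 262, 66, 53) [[0.6077 0.1807 0.08  ]] [[0.618  0.2721 0.004 ]]
957.0 (449, 274, 40, 33) [[0.6097 0.1829 0.08  ]] [[0.6222 0.2754 0.004 ]]
(array([ 0.6385, -0.0936,  0.0678]), np.float64(0.0009728499570191298))
```

View pics/cc1.png

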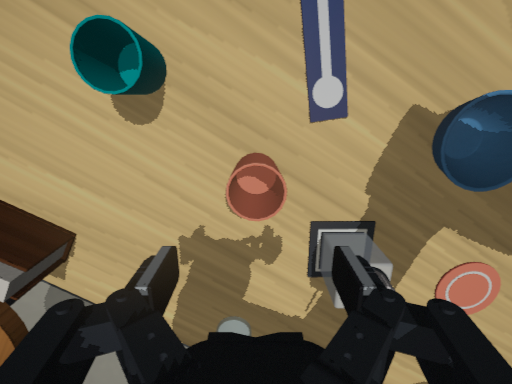

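The coral cup's rim is centred at (256,192), straight under the tool. The canister is on its pad at (355,270). Descend and grip.

Request:
jog_arm(delta_pos=[[0,0,40],[0,0,80],[0,0,115],[0,0,145],[0,0,165]], turn=[[0,0,0],[0,0,0],[0,0,0],[0,0,0],[0,0,0]], claw=[0,0,0,0,0])

```text
time_s: 7.32
tcp_pos: [0.635, -0.0895, 0.0437]
eef_rot: [0.865, -3.016, -0.002]
ft_force: [0.3, -0.6, -0.0]
gripper_width: 0.0853
finger_force: 0.0
```

Request:
jog_arm(delta_pos=[[0,0,0],[0,0,0],[0,0,0],[0,0,0],[0,0,0]], turn=[[0,0,0],[0,0,0],[0,0,0],[0,0,0],[0,0,0]], claw=[60,120,200,255,255], squeeze=25)

```text
time_s: 7.73
tcp_pos: [0.6375, -0.0906, 0.0492]
eef_rot: [-0.863, 3.018, -0.001]
ft_force: [-1.0, 0.8, -1.0]
gripper_width: 0.0636
finger_force: 27.5
```

Request:
jog_arm(delta_pos=[[0,0,0],[0,0,-10],[0,0,-40],[0,0,-80],[0,0,-120]], turn=[[0,0,0],[0,0,0],[0,0,0],[0,0,0],[0,0,0]], claw=[255,255,255,255,255])

```text
time_s: 8.15
tcp_pos: [0.6357, -0.0912, 0.1691]
eef_rot: [0.863, -3.019, -0.0]
ft_force: [0.1, -0.4, 0.1]
gripper_width: 0.0632
finger_force: 27.9
```

Request:
jog_arm(delta_pos=[[0,0,-35],[-15,28,-35],[-35,63,-35],[-55,99,-35],[-71,128,-35]], turn=[[0,0,0],[0,0,0],[0,0,0],[0,0,0],[0,0,0]], claw=[255,255,255,255,255])

```text
time_s: 8.57
tcp_pos: [0.6288, 0.0571, 0.2042]
eef_rot: [-0.862, 3.019, 0.001]
ft_force: [0.4, -0.1, -1.5]
gripper_width: 0.0638
finger_force: 27.9
```

Request:
jog_arm(delta_pos=[[-20,36,0],[-40,72,0],[-60,109,0],[-60,109,0],[-60,109,0]], turn=[[0,0,0],[0,0,0],[0,0,0],[0,0,0],[0,0,0]], claw=[255,255,255,255,255])

```text
time_s: 8.98
tcp_pos: [0.622, 0.1819, 0.2033]
eef_rot: [-0.868, 3.018, 0.0]
ft_force: [-0.2, -0.0, 0.0]
gripper_width: 0.0636
finger_force: 27.9
```

```bash
python3 - <<'E'
from h import *
np.set_printoptions(precision=4,suppress=True)
s,r=look('cc2');print(s["tcp_pos"],s["eef_rot"],s["gripper_width"],s["time_s"])
for k in blob(r["frame"],(170,50,40),(14,255,255),None,60)[:4]: print(cv2.contourArea(k),cv2.boundingRect(k),cen(k),plane(s,r,cen(k),.004))
for k in blob(r["frame"],(82,50,40),(97,255,255),None,60)[:4]: print("teal",cv2.contourArea(k),cv2.boundingRect(k),cen(k),plane(s,r,cen(k),.004))
E
```

```text
[0.622  0.1819 0.2033] [-0.8684  3.0182  0.0005] 0.0635756782625859 8.9833
19119.5 (179, 175, 174, 166) [267.2629 261.5951] [[0.7221 0.2633 0.004 ]]
teal 6280.5 (402, 10, 88, 95) [445.5427  57.1713] [[0.3979 0.289  0.004 ]]
```

View pics/cc2.png

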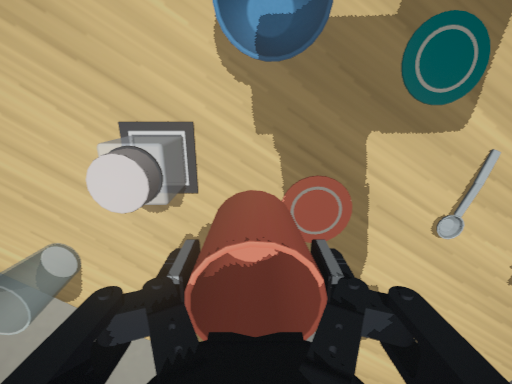

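The coral pad's centre is at about (318,209), the ring around the same point. The canister stands on its pad at (130,175), and the target spoon C lies with its bowl at (449,226) and handle end at (494,153).

```bash
cat >> h.py <<'E'
def intool(r,uv,zt):
    T=r["tool_from_camera"];uv=np.atleast_2d(uv).astype(float)
    d=np.c_[(uv[:,0]-r["cx"])/r["fx"],(uv[:,1]-r["cy"])/r["fy"],np.ones(len(uv))]@T[:3,:3].T
    return T[:3,3]+d*((zt-T[2,3])/d[:,2:])
E
python3 - <<'E'
from h import *
import pickle
np.set_printoptions(precision=4,suppress=True)
s,r=pickle.load(open("cc2.pkl","rb"));s0,d=pickle.load(open("d0.pkl","rb"))
print("pad",plane(s,r,[(318,209),(352,208),(318,176)],.004))
print(tri((s,r,(318,209)),(None,d["scene"],(299.8,301.7)),(None,d["side"],(137.7,254.4))))
print("cup foot far edge in tool",intool(r,(255,191),.048)," rim near mid",intool(r,(257,294),-.032))
# canister on pad: foot corners seen at z=.004 ; pad corners
print("sq pad",plane(s,r,[(119,122),(194,122),(198,193)],.004))
# spoon
print("spoon",plane(s,r,[(449,227)],.008),plane(s,r,[(494,153)],.008))
cv2.imwrite("pics/cc2c.png",np.hstack([cv2.resize(r["frame"][110:220,80:210,::-1],(520,440),interpolation=cv2.INTER_CUBIC),cv2.resize(r["frame"][140:245,430:505,::-1],(280,440),interpolation=cv2.INTER_CUBIC)]))
E
```

```text
pad [[0.6193 0.2767 0.004 ]
 [0.5942 0.3139 0.004 ]
 [0.5829 0.2499 0.004 ]]
(array([ 0.6219,  0.2793, -0.0007]), np.float64(0.0017211558747357934))
cup foot far edge in tool [[ 0.0253 -0.0016  0.048 ]]  rim near mid [[ 0.0026 -0.0008 -0.032 ]]
sq pad [[0.6554 0.0096 0.004 ]
 [0.6079 0.0853 0.004 ]
 [0.684  0.1316 0.004 ]]
spoon [[0.5462 0.4387 0.008 ]] [[0.445  0.4133 0.008 ]]
```

View pics/cc2c.png

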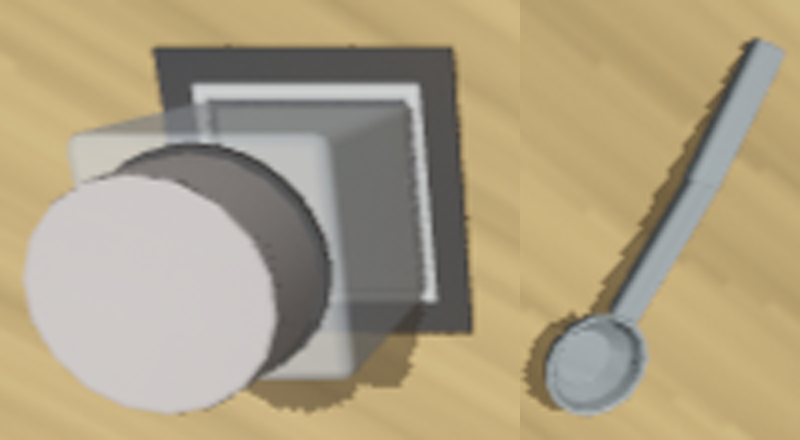

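The canister sits in its outline with even margins (about 2-3 mm off centre). The spoon is bowl up with its bowl at lower left. Now place the coral cup.

Request:
jog_arm(delta_pos=[[-20,32,0],[-40,64,0],[-52,84,20],[-52,84,60],[-52,84,100]], turn=[[0,0,0],[0,0,0],[0,0,0],[0,0,0],[0,0,0]], claw=[255,255,255,255,255])

```text
time_s: 9.45
tcp_pos: [0.6234, 0.2792, 0.1036]
eef_rot: [-0.863, 3.016, 0.003]
ft_force: [0.1, 0.2, -1.7]
gripper_width: 0.0637
finger_force: 28.0
```

Request:
jog_arm(delta_pos=[[0,0,25],[0,0,42],[0,0,46],[0,0,46],[0,0,46]], turn=[[0,0,0],[0,0,0],[0,0,0],[0,0,0],[0,0,0]], claw=[255,255,255,255,255])

```text
time_s: 9.87
tcp_pos: [0.6232, 0.2778, 0.0578]
eef_rot: [-0.862, 3.019, 0.0]
ft_force: [0.1, -0.2, -0.5]
gripper_width: 0.0636
finger_force: 28.0
```

Request:
jog_arm(delta_pos=[[0,0,1.5],[0,0,3],[0,0,4],[0,0,4]], turn=[[0,0,0],[0,0,0],[0,0,0],[0,0,0]], claw=[255,255,255,255])

```text
time_s: 10.2
tcp_pos: [0.6223, 0.2784, 0.0529]
eef_rot: [-0.863, 3.02, 0.001]
ft_force: [0.1, 0.3, -0.2]
gripper_width: 0.0637
finger_force: 28.0
```

Request:
jog_arm(delta_pos=[[0,0,1],[0,0,2],[0,0,2]], turn=[[0,0,0],[0,0,0],[0,0,0]], claw=[255,255,255])

```text
time_s: 10.45
tcp_pos: [0.6223, 0.2784, 0.0505]
eef_rot: [-0.864, 3.02, 0.0]
ft_force: [0.3, 0.5, 0.3]
gripper_width: 0.0637
finger_force: 27.8
```

Request:
jog_arm(delta_pos=[[0,0,1],[0,0,2],[0,0,2]], turn=[[0,0,0],[0,0,0],[0,0,0]], claw=[255,255,255])

```text
time_s: 10.7
tcp_pos: [0.6229, 0.2787, 0.0503]
eef_rot: [-0.864, 3.018, 0.0]
ft_force: [-3.4, -2.1, 11.7]
gripper_width: 0.0637
finger_force: 27.1
```

Contact (about 12 N). Release, rise and go over spoon C, turning so that the jaws close across its handle.

Request:
jog_arm(delta_pos=[[0,0,-2],[0,0,-2],[0,0,-2],[0,0,-2],[0,0,-12]], turn=[[0,0,0],[0,0,0],[0,0,0],[0,0,0],[0,0,0]], claw=[0,0,0,0,0])

```text
time_s: 11.12
tcp_pos: [0.6208, 0.2774, 0.0581]
eef_rot: [0.861, -3.017, 0.002]
ft_force: [-0.2, 0.1, -0.3]
gripper_width: 0.0854
finger_force: 0.0
```

Request:
jog_arm(delta_pos=[[0,0,-30],[0,0,-65],[0,0,-100],[3,30,-128],[6,65,-128]], turn=[[0,0,0],[0,0,0],[0,0,0],[0,0,0],[0,0,0]], claw=[0,0,0,0,0])

```text
time_s: 11.53
tcp_pos: [0.586, 0.3309, 0.1964]
eef_rot: [-0.857, 3.012, 0.005]
ft_force: [1.7, 1.6, 1.3]
gripper_width: 0.0854
finger_force: 0.0
```

Request:
jog_arm(delta_pos=[[3,40,0],[6,80,0],[12,115,0],[12,126,0],[12,126,0]], turn=[[0,0,0.1],[0,0,0.2],[0,0,0.3],[0,0,0.328],[0,0,0.328]], claw=[0,0,0,0,0])

```text
time_s: 11.95
tcp_pos: [0.504, 0.4335, 0.189]
eef_rot: [-0.362, 3.12, 0.001]
ft_force: [0.3, -1.1, 0.9]
gripper_width: 0.0854
finger_force: 0.0
```

```bash
python3 - <<'E'
from h import *
np.set_printoptions(precision=4,suppress=True)
s,r=look('sp1');print(s["tcp_pos"],s["eef_rot"],s["gripper_width"],s["time_s"])
h=cv2.cvtColor(r["frame"],cv2.COLOR_RGB2HSV)
p=proj(s,r,[(.504,.4305,.008),(.5458,.4405,.002),(.445,.4135,.008)]);print(p)
print([tuple(h[int(y),int(x)]) for x,y in p])
E
```

```text
[0.504  0.4335 0.189 ] [-0.3618  3.1203  0.001 ] 0.08536052884231865 11.95
[[254.1246 176.4011]
 [254.2992 207.9893]
 [251.3773 123.6692]]
[(np.uint8(83), np.uint8(9), np.uint8(111)), (np.uint8(90), np.uint8(7), np.uint8(113)), (np.uint8(19), np.uint8(58), np.uint8(123))]
```

View pics/sp1.png

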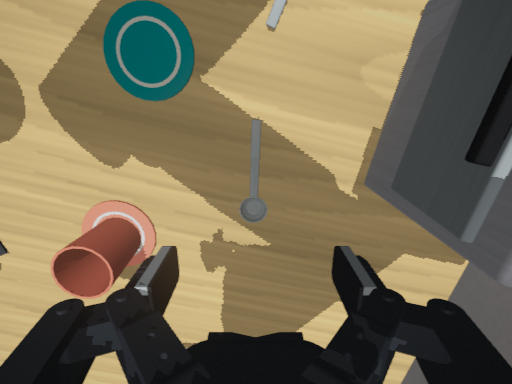

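The spoon's handle end is at (257,121) and its bowl at (254,208), and it lies along the tool's x. The coral cup stands on its pad at (118,235), and the grill is to the right from (365,183).

```bash
python3 - <<'E'
from h import *
import pickle
np.set_printoptions(precision=4,suppress=True)
s,r=pickle.load(open("sp1.pkl","rb"));s2,r2=pickle.load(open("cc2.pkl","rb"))
h=cv2.cvtColor(r["frame"],cv2.COLOR_RGB2HSV)
m=cv2.inRange(h,np.array((0,0,60)),np.array((180,32,255)))
m[:, :235]=0;m[:,275:]=0;m[:105]=0;m[225:]=0
c=max(cv2.findContours(m,cv2.RETR_EXTERNAL,cv2.CHAIN_APPROX_NONE)[0],key=cv2.contourArea)
print(cv2.boundingRect(c),cv2.contourArea(c))
w=plane(s,r,c[:,0,:],.006)[:,:2]
t=intool(r,c[:,0,:],s["tcp_pos"][2]-.008)
print("tool x",t[:,0].min(),t[:,0].max())
for a,b in((-.02,.0),(0,.02),(.02,.045)):
    k=t[(t[:,0]>a)&(t[:,0]<b)];print(a,k[:,1].min(),k[:,1].max(),k[:,1].mean())
print(tri((s,r,(254,208.5)),(s2,r2,(449,227))),tri((s,r,(257,121)),(s2,r2,(494,153))))
print(intool(r,(365,183),[0.04]),intool(r,(365,183),[0.14]))
from plant import env
look("sc3","scene");
E
```

```text
(240, 120, 27, 103) 1075.5
tool x -0.05895604218934891 0.06607118982070154
-0.02 -0.008118062716702873 0.0004450286001365972 -0.003541143432106624
0 -0.006809925157716496 0.001574614787708404 -0.0027787060760373055
0.02 -0.006717430287211546 0.0026799141957074783 -0.0020964923146609762
(array([0.5457, 0.4402, 0.0059]), np.float64(0.0005962395367554921)) (array([0.4418, 0.4195, 0.0003]), np.float64(0.0007525176876292033))
[[0.0328 0.071  0.04  ]] [[0.0043 0.1136 0.14  ]]
```

Request:
jog_arm(delta_pos=[[1.5,-3,40],[1.5,-3,80],[1.5,-3,115],[1.5,-3,140],[1.5,-3,155]], turn=[[0,0,0.034],[0,0,0.034],[0,0,0.034],[0,0,0.034],[0,0,0.034]], claw=[100,120,130,130,130])

```text
time_s: 12.47
tcp_pos: [0.5049, 0.4246, 0.0298]
eef_rot: [0.303, -3.124, 0.005]
ft_force: [0.9, -0.9, 0.7]
gripper_width: 0.0414
finger_force: 0.0
```

Request:
jog_arm(delta_pos=[[0,0,5],[0,0,10],[0,0,10],[0,0,10]], turn=[[0,0,0],[0,0,0],[0,0,0],[0,0,0]], claw=[130,130,130,130])

```text
time_s: 12.8
tcp_pos: [0.506, 0.4279, 0.0245]
eef_rot: [-0.305, 3.126, 0.002]
ft_force: [0.0, -0.3, -0.0]
gripper_width: 0.0418
finger_force: 0.0
```

Request:
jog_arm(delta_pos=[[0,0,5],[0,0,10],[0,0,10],[0,0,10]], turn=[[0,0,0],[0,0,0],[0,0,0],[0,0,0]], claw=[130,130,130,130])

```text
time_s: 13.13
tcp_pos: [0.505, 0.4276, 0.0133]
eef_rot: [0.306, -3.127, 0.0]
ft_force: [-0.2, -0.3, -0.4]
gripper_width: 0.0415
finger_force: 0.0
```

Request:
jog_arm(delta_pos=[[0,0,0],[0,0,0],[0,0,0],[0,0,0],[0,0,0]], turn=[[0,0,0],[0,0,0],[0,0,0],[0,0,0],[0,0,0]], claw=[170,200,230,255,255], squeeze=35)

```text
time_s: 13.55
tcp_pos: [0.5052, 0.4278, 0.0136]
eef_rot: [-0.306, 3.126, 0.001]
ft_force: [-0.3, 0.8, 2.1]
gripper_width: 0.0083
finger_force: 34.5
```

Request:
jog_arm(delta_pos=[[0,0,-8],[0,0,-30],[0,0,-65],[0,0,-100],[0,0,-130]], turn=[[0,0,0],[0,0,0],[0,0,0],[0,0,0],[0,0,0]], claw=[255,255,255,255,255])

```text
time_s: 13.97
tcp_pos: [0.5053, 0.4276, 0.146]
eef_rot: [-0.306, 3.126, 0.001]
ft_force: [0.2, 0.6, -0.2]
gripper_width: 0.0088
finger_force: 34.3
```

Request:
jog_arm(delta_pos=[[5,-20,0],[13,-52,0],[23,-91,0],[33,-130,0],[43,-168,0]], turn=[[0,0,0],[0,0,0],[0,0,0],[0,0,0],[0,0,0]], claw=[255,255,255,255,255])

```text
time_s: 14.38
tcp_pos: [0.4949, 0.2527, 0.1438]
eef_rot: [-0.306, 3.126, 0.0]
ft_force: [0.4, -0.1, -0.9]
gripper_width: 0.0083
finger_force: 34.3
```

Request:
jog_arm(delta_pos=[[10,-38,0],[20,-76,0],[30,-114,0],[40,-152,0],[48,-186,0]], turn=[[0,0,0],[0,0,0],[0,0,0],[0,0,0],[0,0,0]], claw=[255,255,255,255,255])

```text
time_s: 14.8
tcp_pos: [0.4835, 0.0606, 0.144]
eef_rot: [-0.305, 3.126, 0.0]
ft_force: [0.4, 1.4, -0.1]
gripper_width: 0.0086
finger_force: 34.3
```

Request:
jog_arm(delta_pos=[[10,-38,0],[20,-76,0],[30,-114,0],[36,-140,0],[39.5,-154,0]], turn=[[0,0,-0.1],[0,0,-0.21],[0,0,-0.32],[0,0,-0.42],[0,0,-0.504]], claw=[255,255,255,255,255])

```text
time_s: 15.22
tcp_pos: [0.4746, -0.0989, 0.1439]
eef_rot: [-1.081, 2.95, -0.0]
ft_force: [-0.1, 0.9, -0.9]
gripper_width: 0.0086
finger_force: 34.3
```

Request:
jog_arm(delta_pos=[[0,0,10],[0,0,25],[0,0,25],[0,0,25]], turn=[[0,0,0],[0,0,0],[0,0,0],[0,0,0]], claw=[255,255,255,255])

```text
time_s: 15.55
tcp_pos: [0.4748, -0.0959, 0.118]
eef_rot: [1.074, -2.951, -0.0]
ft_force: [-0.2, 0.0, -0.1]
gripper_width: 0.0088
finger_force: 34.3
```

```bash
python3 - <<'E'
from h import *
np.set_printoptions(precision=4,suppress=True)
s,r=look('sp2');print(s["tcp_pos"],s["eef_rot"],s["gripper_width"],s["finger_force"],s["time_s"])
E
```

```text
[ 0.4748 -0.0959  0.118 ] [ 1.0738 -2.9505 -0.0004] 0.00877935441671993 34.27778899669647 15.55
```

View pics/sp2.png

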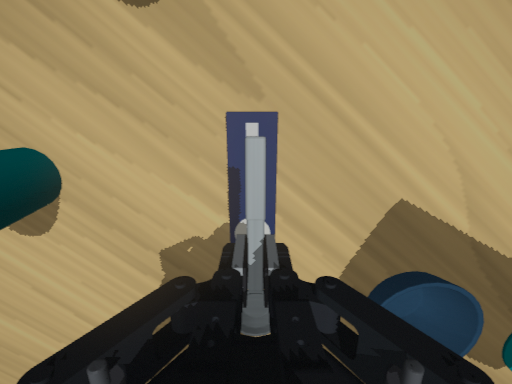

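The held spoon runs from its handle end (256,137) down to the bowl (256,335). The pad's handle end is at (226..278,112), with the silhouette tip at (252,123).

```bash
python3 - <<'E'
from h import *
import pickle
np.set_printoptions(precision=4,suppress=True)
s,r=pickle.load(open("sp2.pkl","rb"))
zt=s["tcp_pos"][2]-.004
print("pad end in tool",intool(r,[(226,112),(278,112),(252,112),(252,123)],zt))
print("pad edges lower",intool(r,[(229.5,225),(275.5,225)],zt))
print("spoon handle end",intool(r,[(246,137),(266,137),(256,137)],.004))
print("spoon mid sides",intool(r,[(246,200),(265,200)],.004))
print("bowl lower end",intool(r,[(256,335)],.004),intool(r,[(256,335)],.009))
print(plane(s,r,[(252,112)],.004))
E
```

```text
pad end in tool [[ 0.077  -0.0268  0.114 ]
 [ 0.077   0.0187  0.114 ]
 [ 0.077  -0.0041  0.114 ]
 [ 0.0677 -0.0041  0.114 ]]
pad edges lower [[-0.0312 -0.027   0.114 ]
 [-0.0312  0.0191  0.114 ]]
spoon handle end [[ 0.0676 -0.0059  0.004 ]
 [ 0.0676  0.004   0.004 ]
 [ 0.0676 -0.001   0.004 ]]
spoon mid sides [[ 0.0344 -0.0063  0.004 ]
 [ 0.0344  0.0039  0.004 ]]
bowl lower end [[-0.0578 -0.0008  0.004 ]] [[-0.063  -0.0008  0.009 ]]
[[ 0.4183 -0.1486  0.004 ]]
```

Request:
jog_arm(delta_pos=[[-0.5,-2,30],[-0.5,-2,60],[-0.5,-2,85],[-0.5,-2,96],[-0.5,-2,97]], turn=[[0,0,0],[0,0,0],[0,0,0],[0,0,0],[0,0,0]], claw=[255,255,255,255,255])

```text
time_s: 16.02
tcp_pos: [0.476, -0.0969, 0.0196]
eef_rot: [1.075, -2.948, -0.001]
ft_force: [-0.5, -0.3, 0.8]
gripper_width: 0.0082
finger_force: 34.3
```

Request:
jog_arm(delta_pos=[[0,0,1],[0,0,2.5],[0,0,2.5],[0,0,2.5]], turn=[[0,0,0],[0,0,0],[0,0,0],[0,0,0]], claw=[255,255,255,255])

```text
time_s: 16.35
tcp_pos: [0.4779, -0.097, 0.0199]
eef_rot: [-1.075, 2.95, -0.001]
ft_force: [-0.0, -0.5, -0.1]
gripper_width: 0.0084
finger_force: 34.3
```

Request:
jog_arm(delta_pos=[[0,0,1],[0,0,2],[0,0,2],[0,0,2]], turn=[[0,0,0],[0,0,0],[0,0,0],[0,0,0]], claw=[255,255,255,255])

```text
time_s: 16.68
tcp_pos: [0.4776, -0.0972, 0.0175]
eef_rot: [-1.075, 2.951, -0.001]
ft_force: [-1.5, 1.3, 6.7]
gripper_width: 0.0086
finger_force: 35.0
```

Contact. Release, rise and go over the teal cup.

Request:
jog_arm(delta_pos=[[0,0,-1],[0,0,-1],[0,0,-1],[0,0,-1],[0,0,-1]], turn=[[0,0,0],[0,0,0],[0,0,0],[0,0,0],[0,0,0]], claw=[200,150,120,120,120])

```text
time_s: 17.1
tcp_pos: [0.477, -0.0972, 0.0177]
eef_rot: [1.075, -2.952, -0.0]
ft_force: [0.2, -0.1, -0.2]
gripper_width: 0.0454
finger_force: 0.0
```

Request:
jog_arm(delta_pos=[[0,0,-15],[0,0,-50],[0,0,-90],[0,0,-130],[0,0,-170]], turn=[[0,0,0],[0,0,0],[0,0,0],[0,0,0],[0,0,0]], claw=[120,120,120,60,0])

```text
time_s: 17.52
tcp_pos: [0.4765, -0.0974, 0.1896]
eef_rot: [1.075, -2.951, -0.0]
ft_force: [2.6, 0.3, -0.8]
gripper_width: 0.068
finger_force: 0.0
```

Request:
jog_arm(delta_pos=[[3,-40,-15],[6,-80,-15],[9,-120,-15],[12,-150,-15],[13,-165,-15]], turn=[[0,0,0],[0,0,0],[0,0,0],[0,0,0],[0,0,0]], claw=[0,0,0,0,0])

```text
time_s: 17.93
tcp_pos: [0.5746, -0.2347, 0.2021]
eef_rot: [1.073, -2.952, 0.0]
ft_force: [0.6, 0.3, -0.2]
gripper_width: 0.0855
finger_force: 0.0
```

Request:
jog_arm(delta_pos=[[2,-25,0],[3,-45,0],[3,-45,0],[3,-45,0],[3,-45,0]], turn=[[0,0,0],[0,0,0],[0,0,0],[0,0,0],[0,0,0]], claw=[0,0,0,0,0])

```text
time_s: 18.35
tcp_pos: [0.5994, -0.2681, 0.2022]
eef_rot: [1.074, -2.951, -0.001]
ft_force: [-0.3, 0.1, 0.3]
gripper_width: 0.0856
finger_force: 0.0
```

```bash
python3 - <<'E'
from h import *
np.set_printoptions(precision=4,suppress=True)
s,r=look('tc1');print(s["tcp_pos"],s["eef_rot"],s["gripper_width"],s["time_s"])
k=blob(r["frame"],(80,60,15),(97,255,255),None,60)[0];x,y,w,h=cv2.boundingRect(k);print((x,y,w,h))
p=k[:,0,:];low=p[p[:,1]>y+h*.45].astype(np.float32)   # near half of the rim: fit a circle
A=np.c_[2*low,np.ones(len(low))];q=np.linalg.lstsq(A,(low**2).sum(1),rcond=None)[0];rad=np.sqrt(q[2]+q[0]**2+q[1]**2)
print("rim",q[:2],rad,plane(s,r,q[:2],.08),intool(r,q[:2],s["tcp_pos"][2]-.08))
e=intool(r,[(q[0]-rad,q[1]),(q[0]+rad,q[1])],s["tcp_pos"][2]-.08);print("dia",e[1,1]-e[0,1])
# spoon on pad, from the fixed cameras
for n in("scene","side"):
    S,F=look("post_"+n,n);
E
```

```text
[ 0.5994 -0.2681  0.2022] [ 1.0745 -2.9512 -0.0012] 0.08564517686355426 18.35
(221, 150, 63, 70)
rim [251.9439 188.0341] 31.22839180518967 [[ 0.5983 -0.2746  0.08  ]] [[ 0.005  -0.0044  0.1222]]
dia 0.061720496461030165
```

The teal cup's rim is measured within about 6 mm of the tool axis, with a diameter of 62 mm. I'll correct by half the disagreement between the views, then descend and grip.

Request:
jog_arm(delta_pos=[[2.5,-2.5,40],[2.5,-2.5,80],[2.5,-2.5,115],[2.5,-2.5,145],[2.5,-2.5,157]], turn=[[0,0,0],[0,0,0],[0,0,0],[0,0,0],[0,0,0]], claw=[0,0,0,0,0])

```text
time_s: 18.92
tcp_pos: [0.5969, -0.2706, 0.0417]
eef_rot: [1.074, -2.947, -0.005]
ft_force: [-1.1, 0.9, 0.1]
gripper_width: 0.0853
finger_force: 0.0
```

Request:
jog_arm(delta_pos=[[0,0,0],[0,0,0],[0,0,0],[0,0,0],[0,0,0]], turn=[[0,0,0],[0,0,0],[0,0,0],[0,0,0],[0,0,0]], claw=[60,120,200,255,255], squeeze=25)

```text
time_s: 19.33
tcp_pos: [0.6007, -0.272, 0.0478]
eef_rot: [-1.075, 2.949, -0.002]
ft_force: [0.4, 0.3, -0.5]
gripper_width: 0.0636
finger_force: 27.6
```

Request:
jog_arm(delta_pos=[[0,0,0],[0,0,-10],[0,0,-40],[0,0,-80],[0,0,-120]], turn=[[0,0,0],[0,0,0],[0,0,0],[0,0,0],[0,0,0]], claw=[255,255,255,255,255])

```text
time_s: 19.75
tcp_pos: [0.5988, -0.2718, 0.1674]
eef_rot: [1.075, -2.95, -0.001]
ft_force: [1.5, -0.6, -1.2]
gripper_width: 0.0637
finger_force: 28.0
```

```bash
python3 - <<'E'
from h import *
np.set_printoptions(precision=4,suppress=True)
s,r=look('tc2');print(s["tcp_pos"],s["eef_rot"],s["gripper_width"],s["time_s"])
k=blob(r["frame"],(80,60,10),(97,255,255),None,60)[0];x,y,w,h=cv2.boundingRect(k);print((x,y,w,h))
p=k[:,0,:].astype(np.float32);top=p[p[:,1]<y+16]
A=np.c_[2*top,np.ones(len(top))];q=np.linalg.lstsq(A,(top**2).sum(1),rcond=None)[0]
print("foot far edge, tool",intool(r,[(q[0],y)],.047),q)
E
```

```text
[ 0.5988 -0.2718  0.1674] [ 1.0748 -2.9502 -0.0012] 0.06373440592698261 19.75
(183, 188, 144, 151)
foot far edge, tool [[ 0.028  -0.0005  0.047 ]] [    256.2975     224.9662 -114914.868 ]
```

Request:
jog_arm(delta_pos=[[-7,22,-25],[-18,58,-25],[-29,96,-25],[-41,134,-25],[-53,172,-25]], turn=[[0,0,0],[0,0,0],[0,0,0],[0,0,0],[0,0,0]], claw=[255,255,255,255,255])

```text
time_s: 20.22
tcp_pos: [0.5286, -0.1049, 0.1917]
eef_rot: [-1.074, 2.951, -0.0]
ft_force: [0.5, 1.5, -0.4]
gripper_width: 0.0635
finger_force: 28.2
```

Request:
jog_arm(delta_pos=[[-12,38,0],[-24,76,0],[-36,114,0],[-48,152,0],[-58,188,0]], turn=[[0,0,0],[0,0,0],[0,0,0],[0,0,0],[0,0,0]], claw=[255,255,255,255,255])

```text
time_s: 20.63
tcp_pos: [0.4522, 0.0769, 0.1919]
eef_rot: [-1.075, 2.95, 0.001]
ft_force: [-0.3, 1.2, -0.4]
gripper_width: 0.0637
finger_force: 28.2
```

Request:
jog_arm(delta_pos=[[-12,38,0],[-24,76,0],[-34,110,0],[-41,133,0],[-41,133,0]], turn=[[0,0,0],[0,0,0],[0,0,0],[0,0,0],[0,0,0]], claw=[255,255,255,255,255])

```text
time_s: 21.05
tcp_pos: [0.398, 0.2069, 0.192]
eef_rot: [-1.08, 2.947, 0.002]
ft_force: [0.0, -0.1, -0.2]
gripper_width: 0.0636
finger_force: 28.2
```

Request:
jog_arm(delta_pos=[[0,0,0],[0,0,0],[0,0,0]], turn=[[0,0,0],[0,0,0],[0,0,0]], claw=[255,255,255])

```text
time_s: 21.3
tcp_pos: [0.3991, 0.2027, 0.1911]
eef_rot: [-1.074, 2.952, 0.0]
ft_force: [-0.2, -0.5, -1.0]
gripper_width: 0.0634
finger_force: 28.2
```

```bash
python3 - <<'E'
from h import *
import pickle
np.set_printoptions(precision=4,suppress=True)
s,r=look('tc3');print(s["tcp_pos"],s["eef_rot"],s["gripper_width"],s["time_s"])
h=cv2.cvtColor(r["frame"],cv2.COLOR_RGB2HSV)
for k in blob(r["frame"],(82,60,40),(97,255,255),None,60)[:4]: print(cv2.contourArea(k),cv2.boundingRect(k),cen(k),plane(s,r,cen(k),.004))
print("predicted pad px",proj(s,r,[(.3995,.2935,.004)]))
s1,r1=pickle.load(open("sp1.pkl","rb"))
k=blob(r1["frame"],(82,50,30),(97,255,255),(115,50),60)[0];print("sp1",cen(k),plane(s1,r1,cen(k),.004))
E
```

```text
[0.3991 0.2027 0.1911] [-1.0742  2.9519  0.0003] 0.06336623387843084 21.3
17841.5 (183, 184, 162, 154) [266.324  263.0866] [[0.4836 0.2921 0.004 ]]
predicted pad px [[309.6429 220.3896]]
sp1 [148.3242  50.2576] [[0.3971 0.2909 0.004 ]]
```

Request:
jog_arm(delta_pos=[[-25,30,0],[-50,60,0],[-57,69.5,20],[-57,69.5,55],[-57,69.5,90]], turn=[[0,0,0],[0,0,0],[0,0,0],[0,0,0],[0,0,0]], claw=[255,255,255,255,255])

```text
time_s: 21.77
tcp_pos: [0.3988, 0.2942, 0.1006]
eef_rot: [-1.074, 2.95, 0.003]
ft_force: [-0.1, 0.2, -1.2]
gripper_width: 0.0638
finger_force: 28.3
```

Request:
jog_arm(delta_pos=[[0,0,25],[0,0,42],[0,0,46],[0,0,46],[0,0,46]], turn=[[0,0,0],[0,0,0],[0,0,0],[0,0,0],[0,0,0]], claw=[255,255,255,255,255])

```text
time_s: 22.18
tcp_pos: [0.3985, 0.2933, 0.0555]
eef_rot: [-1.074, 2.952, 0.0]
ft_force: [-0.1, 0.7, -1.1]
gripper_width: 0.0635
finger_force: 28.3
```

Request:
jog_arm(delta_pos=[[0,0,1.5],[0,0,3],[0,0,3.5],[0,0,3.5]], turn=[[0,0,0],[0,0,0],[0,0,0],[0,0,0]], claw=[255,255,255,255])

```text
time_s: 22.52
tcp_pos: [0.3979, 0.2936, 0.0519]
eef_rot: [-1.075, 2.951, 0.001]
ft_force: [0.3, 0.3, -0.4]
gripper_width: 0.0635
finger_force: 28.3
```

Request:
jog_arm(delta_pos=[[0,0,1],[0,0,2],[0,0,2.5],[0,0,2.5]], turn=[[0,0,0],[0,0,0],[0,0,0],[0,0,0]], claw=[255,255,255,255])

```text
time_s: 22.85
tcp_pos: [0.3982, 0.2939, 0.0506]
eef_rot: [-1.076, 2.95, 0.001]
ft_force: [-6.1, -3.5, 18.8]
gripper_width: 0.0637
finger_force: 28.4
```

Request:
jog_arm(delta_pos=[[0,0,-2.5],[0,0,-2.5],[0,0,-2.5],[0,0,-2.5],[0,0,-12]], turn=[[0,0,0],[0,0,0],[0,0,0],[0,0,0],[0,0,0]], claw=[0,0,0,0,0])

```text
time_s: 23.27
tcp_pos: [0.397, 0.2922, 0.0595]
eef_rot: [1.074, -2.949, 0.003]
ft_force: [-1.2, -0.2, 0.2]
gripper_width: 0.0854
finger_force: 0.0
```

Request:
jog_arm(delta_pos=[[0,0,-35],[0,0,-75],[0,0,-115],[0,0,-155],[0,0,-190]], turn=[[0,0,0],[0,0,0],[0,0,0],[0,0,0],[0,0,0]], claw=[0,0,0,0,0])

```text
time_s: 23.68
tcp_pos: [0.3978, 0.293, 0.2544]
eef_rot: [-1.075, 2.95, 0.001]
ft_force: [0.7, 1.3, -0.7]
gripper_width: 0.0853
finger_force: 0.0
```

Request:
jog_arm(delta_pos=[[20,-32,0],[40,-65,0],[60,-99,0],[80,-133,0],[100,-166,0]], turn=[[0,0,0],[0,0,0],[0,0,0],[0,0,0],[0,0,0]], claw=[0,0,0,0,0])

```text
time_s: 24.1
tcp_pos: [0.4276, 0.1001, 0.2516]
eef_rot: [-1.076, 2.95, 0.0]
ft_force: [1.5, 0.1, 0.6]
gripper_width: 0.0852
finger_force: 0.0
```

Request:
jog_arm(delta_pos=[[20,-32,0],[40,-65,0],[60,-99,0],[80,-133,0],[100,-166,0]], turn=[[0,0,0],[0,0,0],[0,0,0],[0,0,0],[0,0,0]], claw=[0,0,0,0,0])

```text
time_s: 24.52
tcp_pos: [0.458, -0.0916, 0.2517]
eef_rot: [-1.076, 2.951, -0.0]
ft_force: [1.5, 0.5, -0.0]
gripper_width: 0.0854
finger_force: 0.0
```

Request:
jog_arm(delta_pos=[[20,-32,0],[40,-65,0],[60,-99,0],[80,-133,0],[100,-166,0]], turn=[[0,0,0],[0,0,0],[0,0,0],[0,0,0],[0,0,0]], claw=[0,0,0,0,0])

```text
time_s: 24.93
tcp_pos: [0.4882, -0.2832, 0.2514]
eef_rot: [-1.075, 2.952, -0.0]
ft_force: [1.7, 1.3, 0.7]
gripper_width: 0.0851
finger_force: 0.0
```

```bash
python3 - <<'E'
from h import *
np.set_printoptions(precision=4,suppress=True)
s,a=look('fs','scene');_,b=look('fd','side');print(s["tcp_pos"])
import pickle
_,d=pickle.load(open("d0.pkl","rb"))
def put(f,x0,y0,x1,y1): return cv2.resize(f[y0:y1,x0:x1,::-1],(400,300),interpolation=cv2.INTER_CUBIC)
A,B=a["frame"],b["frame"]
cv2.imwrite("pics/fin.png",np.vstack([np.hstack([put(A,190,165,290,240),put(A,195,220,395,370)]),np.hstack([put(B,220,155,320,230),put(B,90,150,290,300)])]))
for n,lo,hi,p,q in(("coral",(170,60,40),(12,255,255),(300,285),(140,235)),("teal",(80,60,20),(97,255,255),(352,230),(210,280)),("bowl",(98,80,20),(118,255,255),(284,222),(230,226))):
    o=[]
    for v,x in((a,p),(b,q)):
        k=blob(v["frame"],lo,hi,x,40)[0];print(n,cv2.boundingRect(k),cen(k));o.append((None,v,cen(k)))
    print(n,*tri(*o))
E
```

```text
[ 0.4882 -0.2832  0.2514]
coral (279, 270, 42, 52) [300.4457 296.3603]
coral (117, 222, 41, 48) [135.1075 246.5569]
coral [0.6252 0.2801 0.0275] 0.00044033135542244215
teal (338, 234, 22, 28) [347.2588 248.4504]
teal (188, 263, 43, 52) [208.2338 290.0955]
teal [ 0.4134  0.2785 -0.0033] 0.00016986880154508833
bowl (264, 199, 40, 34) [283.2538 215.189 ]
bowl (208, 204, 43, 36) [229.5512 220.8716]
bowl [0.4648 0.104  0.0417] 0.00043492377033909745
```

View pics/fin.png

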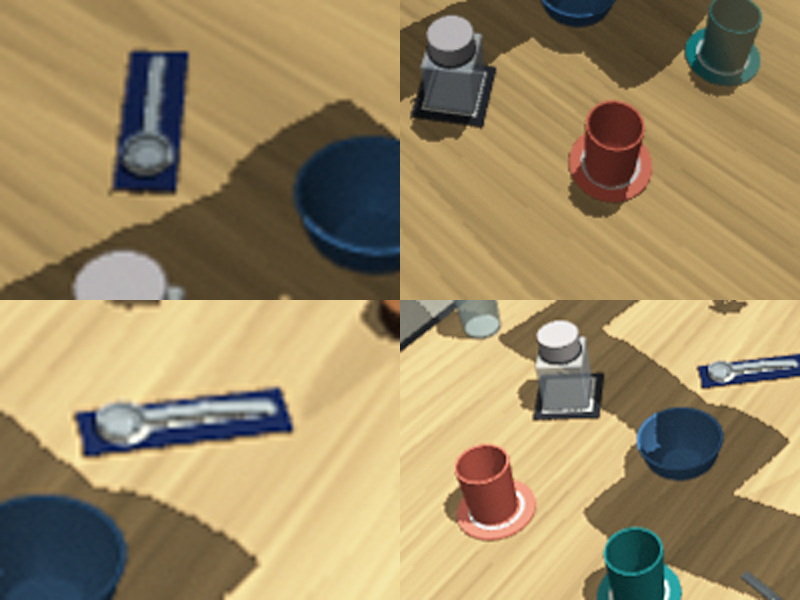

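The final picture shows everything standing on its own pad, with the spoon's bowl over the round end. The blue bowl has not moved. I'll check the centring by triangulating rims and cap.

```bash
python3 - <<'E'
from h import *
import pickle
np.set_printoptions(precision=4,suppress=True)
_,a=pickle.load(open("fs.pkl","rb"));_,b=pickle.load(open("fd.pkl","rb"))
for n,p,q,pad in(("coral",(302,284),(132,230.5),(.6228,.2797)),("teal",(361.8,229.5),(207.2,275),(.3992,.2946)),("can",(219.5,235),(169,166.5),(.6695,.0745))):
    x,e=tri((None,a,p),(None,b,q));print(n,x,e,x[:2]-pad)
# spoon: bright/grey pixels inside the pad; world extents along pad axes
c,sn=np.cos(.7),np.sin(.7)
for v,x in((a,(227,195)),(b,(266,185))):
    h=cv2.cvtColor(v["frame"],cv2.COLOR_RGB2HSV);m=((h[:,:,1]<70)&(h[:,:,2]>60))
    ys,xs=np.nonzero(m);w=plane(None,v,np.c_[xs,ys],.012)[:,:2]-(.4755,-.0955)
    u=np.c_[w[:,0]*c+w[:,1]*sn,-w[:,0]*sn+w[:,1]*c];k=u[(abs(u[:,0])<.08)&(abs(u[:,1])<.026)]
    hd=k[k[:,0]<.0];bw=k[k[:,0]>.03];print("spoon along",k[:,0].min(),k[:,0].max(),"across handle",hd[:,1].mean(),"bowl",bw[:,1].mean(),"slope",np.polyfit(k[:,0],k[:,1],1)[0])
E
```

```text
coral [0.626  0.2781 0.0794] 0.002953748370047897 [ 0.0032 -0.0016]
teal [0.3995 0.2946 0.0756] 0.003118247501474258 [0.0003 0.    ]
can [0.6677 0.0735 0.1149] 0.0011054796023785062 [-0.0018 -0.001 ]
spoon along -0.06255914358823549 0.07903747636687314 across handle -0.0035595881101488395 bowl -0.002175353802049813 slope 0.013310221426585396
spoon along -0.07277379380339812 0.07479950493448279 across handle 0.003977761682299302 bowl 0.0031397960274507446 slope -0.013995577730942938
```

Everything is within about 4 mm of its pad's centre, and the heights are consistent, so I'm handing the job in.

```bash
python3 -c "
from plant import env
print(env.get_state()['time_s'],env.job_done())"
```

```text
the job is handed in; nothing more can be done
25.0333 None
```

I handed the job in at 25.0 s: both cups, the canister and the teaspoon are released on their own pads, about 4 mm or less off centre by my last camera check. The blue bowl is where it stood; no verdict came back.

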